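# Find the full bath-salt tin

## Robot

A 6-joint arm with a two-finger parallel gripper is mounted at the origin on the work surface. World frame = base frame: x ahead of the robot, y to its left, z up, the work surface at z = 0. Lengths are in m, angles in degrees, forces in N, time in s.
With the tool pointing down it reaches from about 0.25 to 0.725 m from the base axis. Payload 9.7 kg.
Tool frame: the origin (TCP) lies on the centre line of the jaws, within the pads' length; the fingertips stand 17 mm ahead of it and the grasp point (between the pads) lies 2 mm behind it (bot.nose_length is the distance from the TCP to the fingertips, in m); x points along the fingers, y is the direction in which the jaws open and shut, and the axes are right-handed (so a half turn about x gives the same grasp; the last joint's range is limited). The gripper opens to 85 mm and grips with 20 to 120 N. Pads are 22 mm wide; open, the fingers measure 114 mm over their backs; the gripper's body (76 mm by 85 mm) begins 54 mm behind the grasp point. The pads swing forward as they close: fully open they stand 13 mm farther back than shut.
Start: joints at [64.572, 4.979, 10.078, 95.1, 0, 90], TCP at [0.236, 0.497, 0.248] pointing down, gripper open.
Joint ranges: [-179.16, 179.16], [-48.56, 103.87], [-65.8, 70.77], [-126.05, 130.52], [-82.76, 87.17], [-180, 180]. Speed limits (degrees/s): [127.2, 127.2, 147.25, 180, 180, 180].

## Interface

Orientations are given as [roll, pitch, yaw] about the fixed x, y, z axes, in that order (R = Rz(yaw) Ry(pitch) Rx(roll)).
In Python, from workcell import bot, viewer, ticket gives the robot as it stands.
- The arm moves only by the tool jog_arm, never from a script. Its argument "deltas" is a list of rows, each an object of numbers: "fingers": the opening, from 0 (shut) to 1 (fully open); "x", "y", "z": the shift along the world's x, y, z in mm; "twist": the turn about the world's z in degrees. A call has 1 to 10 rows; each row is the pose to reach, as a shift and turn from the pose measured when the call began; what a row does not reach only later rows make up. A row lasts 1/10 s, in which the tool goes at most 50 mm and 8.59 degrees, less where a joint would pass 70% of its speed; a pose out of reach is approached as far as the arm can. A call with a gripper value outside its range is refused whole. The fingers move at their own pace and stop on an object; "grip_force" is the grip in N (left out, the last holds). Time passes only in rows, so rows that repeat a pose let the fingers close. It gives the time, the measured TCP pose, the force and the opening at its end, in the units of the state.
- bot.get_obs(): the state, without advancing time (a new reading comes with each control period).
- viewer.camera(name): name is "side" or "top"; returns a dict with "image" (400x640x3 uint8, red, green, blue), "fovy" (degrees; the focal length in pixels is half the picture's height over the tangent of half this angle, whatever the lens; pixels are square), "cx", "cy" (the principal point, pixels), "world_to_cam" (4x4, takes a point from world to camera coordinates). Camera axes: x right, y down, z forward; pixel columns grow to the right and rows downward; lengths in m; the calibration is good to about 2 mm. A picture is of the moment at which its call begins. There is no depth.
- ticket.job_done(): hands the job in, once; it reports no verdict.
The state is a dict: "time": time; "q": joint angles; "qd": joint speeds; "joint_efforts": joint torques, N m; "ee_pos": TCP position; "tcp_rot": TCP orientation; "wrist_force": force on the tool from outside, world axes, zero at the start; "torque": the same for the moment, N m; "opening": finger opening in m.
Only numpy, scipy, OpenCV 4.12 (cv2) and the standard library are available. Lean on these libraries where they do the work, as an engineer would, in place of code of your own. Each camera call takes 0.05 s, during which the arm holds its last target.

## Task

First push the ejector slide fully home so that the tin in the smoked acrylic holder is pushed out onto the shelf. Then lift each of the three identical bath-salt tins a few centimetres clear of the shelf to feel its weight, setting the lighter ones gently back down upright on the shelf, and leave the other toiletries where they are. Finish while holding the heaviest tin up in the gripper, upright, still and at least 15 cm clear of the shelf; do not put it down.

Things in the scene. Friction and masses are not known exactly. Their poses are not given: they have to be found in the camera images.
- tin_1_center (a point): centre (40 mm above the underside) of one of three outwardly identical closed upright steel tins: 80 mm high, body 58 mm across, lid (top 16 mm) 60 mm across; z up. Contents do not shift. Masses 0.07 to 0.45 kg; the heaviest is at least 0.15 kg heavier than either other. At the start any one of the three is in the holder, the others stand free on the shelf.
- tin_2_center (a point): centre (40 mm above the underside) of one of three outwardly identical closed upright steel tins: 80 mm high, body 58 mm across, lid (top 16 mm) 60 mm across; z up. Contents do not shift. Masses 0.07 to 0.45 kg; the heaviest is at least 0.15 kg heavier than either other. At the start any one of the three is in the holder, the others stand free on the shelf.
- tin_3_center (a point): centre (40 mm above the underside) of one of three outwardly identical closed upright steel tins: 80 mm high, body 58 mm across, lid (top 16 mm) 60 mm across; z up. Contents do not shift. Masses 0.07 to 0.45 kg; the heaviest is at least 0.15 kg heavier than either other. At the start any one of the three is in the holder, the others stand free on the shelf.
- holder_bay (a point): centre of the fixed holder's bay, 40 mm above the shelf; at the start one tin stands there (within 2 mm). The tin leaves through the open mouth along this frame's -y axis; z is up.
- holder: smoked acrylic sleeve standing on the shelf, no floor; origin 40 mm below holder_bay, same axes. Inside 66 mm wide (x); walls 4 mm thick; 12 mm wide foot flanges, 4 mm high, outside the walls; roof at 86 to 90 mm height with an 18 mm wide slot along its middle (along y). Walls and roof run from y = -31 mm (open mouth) to y = +47 mm.
- ejector (a joint): travel of the holder's black ejector slide, m: 0 at rest, 0.078 pushed fully home (along the holder's -y). A spring returns it when let go: 1.2 N at rest, 3.5 N fully home; the tin's friction adds up to about 5 N. Fully pushed, it leaves the tin's centre about 76 mm from the bay centre, its near side 15 mm beyond the mouth.
- ejector_paddle (a point): centre of the ejector slide's upright paddle above the holder's roof: 44 mm wide (holder x), 10 mm thick (holder y), 32 mm high (94 to 126 mm above the shelf). It moves with the slide; at rest it is 35 mm towards +y from the bay centre. Push on its +y face. Its axes are the holder's.
- tiers: fixed two-tier stand of smoked acrylic, 240 (its x) x 170 (its y) x 132 mm high, at the side of the shelf; origin under its centre. Not needed for the job.
- jar: closed round white ceramic jar, 66 mm wide, 60 high, on the lower tier; origin at the centre of its underside; a bystander, to be left alone
- pill_case: red pill case, 50 x 90 x 18 mm, on the lower tier; origin at the centre of its underside; a bystander, to be left alone
- scalp_brush: round grey scalp brush with a grip bar, 68 mm wide, 52 high, on the lower tier; origin at the centre of its underside; a bystander, to be left alone
- comb: folded black travel comb, 125 x 25 x 10 mm, on the upper tier; origin at the centre of its underside; a bystander, to be left alone
- clipper: steel nail clipper, 60 x 14 x 12 mm, on the upper tier; origin at the centre of its underside; a bystander, to be left alone
- cup: white ceramic cup standing on the shelf, 66 mm across, 80 high; origin at the centre of its underside; a bystander, to be left alone
- floss: white floss box lying on the shelf, 36 x 50 x 23 mm; origin at the centre of its underside; a bystander, to be left alone
- compact: black round closed mirror compact lying on the shelf, 70 mm across, 13 high; origin at the centre of its underside; a bystander, to be left alone
Not all that is in view belongs to the job. What is shaped like the part that bears tin_2_center but red is not meant. Leave any green look-alike of the part that bears tin_3_center alone.

How it is judged:
By the outcome, as a careful person would: the job done as asked, in the order asked, and still so for the second after the job is handed in, while the arm keeps its last pose, push and grip.
It also fails if it takes over 72 s, if anything falls off the work surface, if the arm or the gripper's body presses on something with over 40 N, if the wrist force passes 120 N, or if a joint passes its speed limit or range.

## Working session

There is one attempt and no reset: what is moved stays moved. The work goes in short steps, Python scripts to look and compute and a tool call to move; the robot and the scene stay as the last step left them, time stands still between calls to the robot, and variables do not carry over. Pictures are saved under pics/ and viewed, and the job is handed in when it is done.

Besides the shell and the picture viewer there is one more tool, called after ">>>" as name(argument=value, ...), one argument or row to a line, values as JSON. jog_arm: Moves the arm, as the interface text tells. Its arguments: {"type":"object","properties":{"deltas":{"type":"array"},"grip_force":{"type":"number"}},"required":["deltas"]}

```bash
mkdir -p pics; ls
cat > h.py <<'E'
import numpy as np, cv2
from workcell import bot, viewer, ticket
def grab(name,fn):
    d=viewer.camera(name); cv2.imwrite('pics/'+fn+'.png',d['image'][:,:,::-1]); 
    np.savez('pics/'+fn+'.npz',image=d['image'],fovy=d['fovy'],cx=d['cx'],cy=d['cy'],T=d['world_to_cam']); return d
def load(fn):
    z=np.load('pics/'+fn+'.npz'); return dict(image=z['image'],fovy=float(z['fovy']),cx=float(z['cx']),cy=float(z['cy']),T=z['T'])
def T(d): return np.array(d['T'] if 'T' in d else d['world_to_cam'])
def ray(d,u,v):
    f=200/np.tan(np.radians(d['fovy'])/2); M=T(d)
    r=np.array([(u-d['cx'])/f,(v-d['cy'])/f,1]); R=M[:3,:3]
    return -R.T@M[:3,3], R.T@r
def onz(d,u,v,z):
    o,r=ray(d,u,v); return o+r*(z-o[2])/r[2]
def proj(d,p):
    f=200/np.tan(np.radians(d['fovy'])/2); c=T(d)@np.append(p,1)
    return f*c[0]/c[2]+d['cx'], f*c[1]/c[2]+d['cy']
E
python3 - <<'E'
from h import *
for n in('top','side'):
    d=grab(n,n+'0'); print(n,d['fovy'],d['cx'],d['cy'],np.round(ray(d,320,200),3))
print(bot.get_obs())
E
```

```text
pics
top 44.4046139231663 316.3327993700859 200.75454272743224 [[ 0.476 -0.107  1.241]
 [ 0.072  0.009 -0.997]]
side 52.272233235514406 313.66624639411214 196.66488939914515 [[ 0.159  0.562  0.86 ]
 [ 0.36  -0.609 -0.707]]
{'time': 0.1, 'q': array([6.45714117e+01, 5.01121413e+00, 1.00401511e+01, 9.50982927e+01,
       1.04187941e-04, 9.00004830e+01]), 'qd': array([ 0.00358196, -0.10283713,  0.10922438, -0.00091853,  0.07077235,
        0.00593178]), 'joint_efforts': array([ 1.98976930e-03, -5.21560836e+01,  4.65653515e+01,  1.58777606e-02,
        1.41753562e-04,  9.57134404e-06]), 'ee_pos': array([0.23609107, 0.49656817, 0.24763297]), 'tcp_rot': array([ -90.08558814,   89.93064422, -115.51465943]), 'wrist_force': array([-0.20638384,  0.16199545, -0.18109226]), 'torque': array([0.01507471, 0.01023118, 0.02897182]), 'opening': 0.08552163021544482}
```

View pics/top0.png

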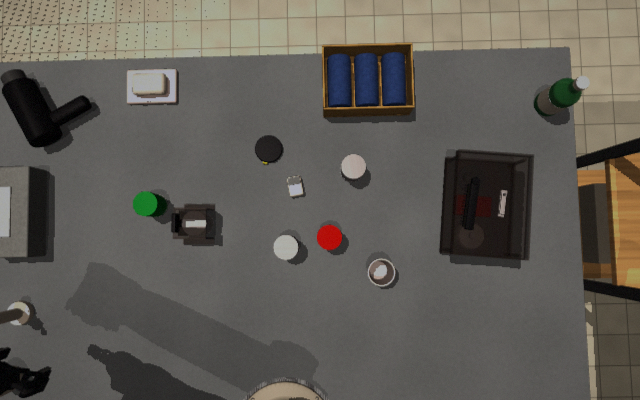

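View pics/side0.png

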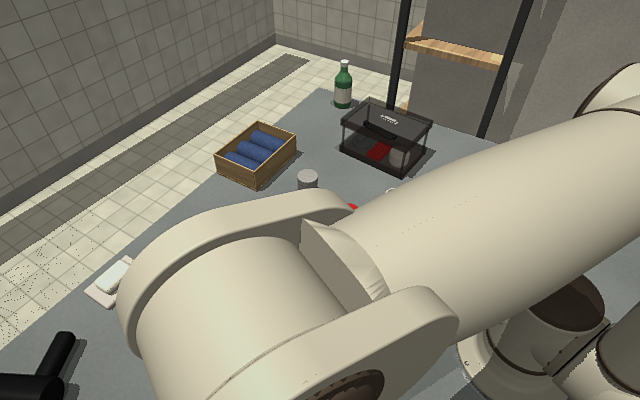

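The top view shows free tins near (353,166) and (286,247). A red tin is at (329,237), a green one at (147,203), the holder at (195,224) and the cup at (381,272). The arm blocks the side view. I'll zoom in on the top view.

Run:
```python
from h import *
d=load('top0'); im=d['image'][:,:,::-1]
a=cv2.resize(im[180:270,120:240],None,fx=6,fy=6,interpolation=cv2.INTER_CUBIC); cv2.imwrite('pics/z1.png',a)
for uv in [(353,166),(286,247),(329,237),(147,203),(195,224)]: print(uv,np.round(onz(d,*uv,0.08),3))
```

```text
(353, 166) [ 0.639 -0.177  0.08 ]
(286, 247) [ 0.45  -0.013  0.08 ]
(329, 237) [ 0.472 -0.116  0.08 ]
(147, 203) [0.562 0.317 0.08 ]
(195, 224) [0.509 0.202 0.08 ]
```

View pics/z1.png

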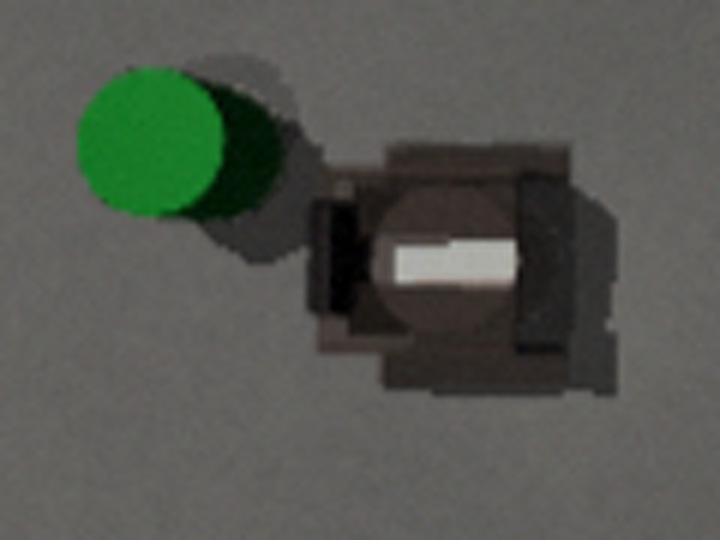

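Run:
```python
from h import *
d=load('top0'); im=d['image']; hsv=cv2.cvtColor(im,cv2.COLOR_RGB2HSV)
def blob(m,c,r=22):
    k=np.zeros_like(m); cv2.circle(k,c,r,255,-1); m=m&k
    cs,_=cv2.findContours(m,cv2.RETR_EXTERNAL,cv2.CHAIN_APPROX_NONE); c=max(cs,key=cv2.contourArea); return cv2.minEnclosingCircle(c), cv2.fitEllipse(c)
br=((hsv[:,:,2]>130)&(hsv[:,:,1]<60)).astype(np.uint8)*255
for c in [(353,166),(286,247)]:
    mc,e=blob(br,c); print(mc,e, np.round(onz(d,*e[0],0.08),4))
f=200/np.tan(np.radians(d['fovy'])/2);print('r px',f*.03/1.16)
# paddle top corners (zoom px/6)
for z in [(308,200),(330,200),(308,312),(330,312)]:
    print(np.round(onz(d,120+z[0]/6-.5,180+z[1]/6-.5,0.126),4))
# roof slot, ends and flange corners
for z in [(395,265),(517,241),(517,285)]: print('slot',np.round(onz(d,120+z[0]/6-.5,180+z[1]/6-.5,0.09),4))
for z in [(517,178),(517,352)]: print('mouth roof',np.round(onz(d,120+z[0]/6-.5,180+z[1]/6-.5,0.09),4))
for z in [(570,145),(570,392)]: print('mouth flange',np.round(onz(d,120+z[0]/6-.5,180+z[1]/6-.5,0.004),4))
```

```text
((353.0976257324219, 165.84320068359375), 12.237350463867188) ((353.0891418457031, 165.76365661621094), (23.185836791992188, 23.8824405670166), 81.69011688232422) [ 0.64  -0.177  0.08 ]
((285.2340393066406, 246.8829803466797), 12.465559959411621) ((285.24713134765625, 246.9097900390625), (23.92327117919922, 24.199188232421875), 34.937965393066406) [ 0.4507 -0.0117  0.08  ]
r px 12.673154444629198
[0.535  0.2456 0.126 ]
[0.5348 0.2371 0.126 ]
[0.4923 0.2456 0.126 ]
[0.4921 0.2372 0.126 ]
slot [0.5105 0.2226 0.09  ]
slot [0.5189 0.1743 0.09  ]
slot [0.5016 0.1744 0.09  ]
mouth roof [0.5437 0.1742 0.09  ]
mouth roof [0.4753 0.1746 0.09  ]
mouth flange [0.5622 0.1726 0.004 ]
mouth flange [0.458  0.1733 0.004 ]
```

>>> jog_arm(
  deltas=[
    {"x": 276, "y": -207, "z": 0, "twist": -64.5, "fingers": 0},
    {"x": 276, "y": -207, "z": 0, "twist": -64.5, "fingers": 0},
    {"x": 276, "y": -207, "z": 0, "twist": -64.5, "fingers": 0},
    {"x": 276, "y": -207, "z": 0, "twist": -64.5, "fingers": 0},
    {"x": 276, "y": -207, "z": 0, "twist": -64.5, "fingers": 0},
    {"x": 276, "y": -207, "z": 0, "twist": -64.5, "fingers": 0},
    {"x": 276, "y": -207, "z": 0, "twist": -64.5, "fingers": 0},
    {"x": 276, "y": -207, "z": 0, "twist": -64.5, "fingers": 0},
    {"x": 276, "y": -207, "z": 0, "twist": -64.5, "fingers": 0},
    {"x": 276, "y": -207, "z": 0, "twist": -64.5, "fingers": 0},
  ],
)

```text
time: 1.1
ee_pos: [0.5118, 0.2897, 0.2473]
tcp_rot: [-83.6, 89.9, -173.3]
wrist_force: [0.1, 0.6, 1.0]
opening: 0.0003
```

>>> jog_arm(
  deltas=[
    {"z": -40},
    {"z": -80},
    {"z": -115},
    {"z": -126},
    {"z": -126},
  ],
)

```text
validation failed for argument at $.de...
```

Run:
```python
from h import *
grab('top','top1');d=grab('side','side1')
im=d['image'][:,:,::-1]
```

```text
(no output)
```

View pics/side1.png

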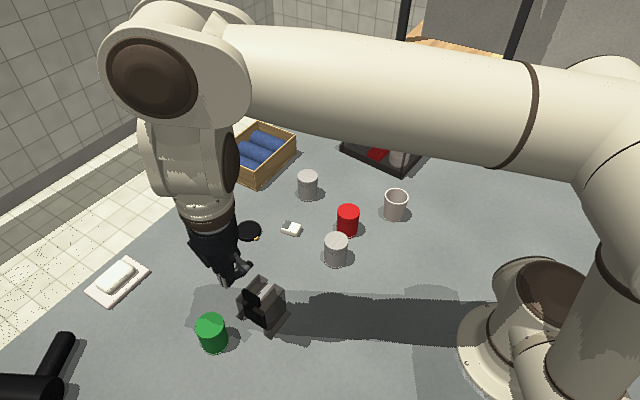

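View pics/top1.png

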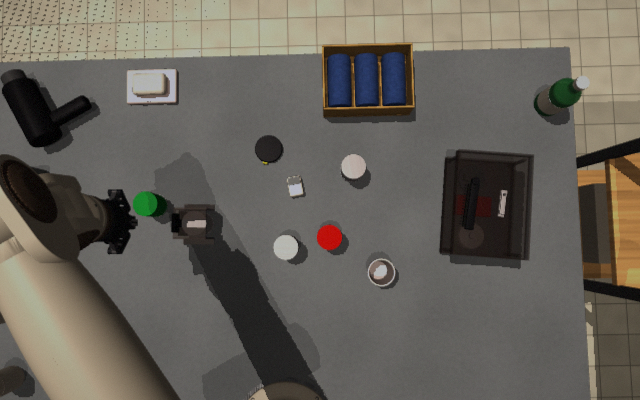

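The side view now shows both free tins, at (307,185) and (336,250), with the red one at (348,220) and the holder at (263,305). The move call was refused, so I'll resend it with every key filled in.

>>> jog_arm(
  deltas=[
    {"x": 0, "y": 0, "z": -40, "twist": 0, "fingers": 0},
    {"x": 0, "y": 0, "z": -80, "twist": 0, "fingers": 0},
    {"x": 0, "y": 0, "z": -115, "twist": 0, "fingers": 0},
    {"x": 0, "y": 0, "z": -126, "twist": 0, "fingers": 0},
    {"x": 0, "y": 0, "z": -126, "twist": 0, "fingers": 0},
  ],
)

```text
time: 1.7
ee_pos: [0.5103, 0.2904, 0.1208]
tcp_rot: [-72.2, 89.8, -161.9]
wrist_force: [0.4, 0.7, 0.2]
opening: -0.0004
```

Run:
```python
from h import *
grab('top','top2');d=grab('side','side2')
b=load('side1')
for n,p in [('A',(0.64,-.177,.08)),('B',(.4507,-.0117,.08)),('A0',(0.64,-.177,.0)),('B0',(.4507,-.0117,.0))]: print(n,proj(b,p))
im=d['image'][180:360,160:400,::-1]; cv2.imwrite('pics/z2.png',cv2.resize(im,None,fx=3,fy=3,interpolation=cv2.INTER_CUBIC))
```

```text
A (np.float64(306.84472298422963), np.float64(175.0984447088208))
B (np.float64(335.4092728650494), np.float64(239.91828354503357))
A0 (np.float64(307.0963868253509), np.float64(194.96241329321685))
B0 (np.float64(334.18979388471445), np.float64(259.5615236843724))
```

View pics/z2.png

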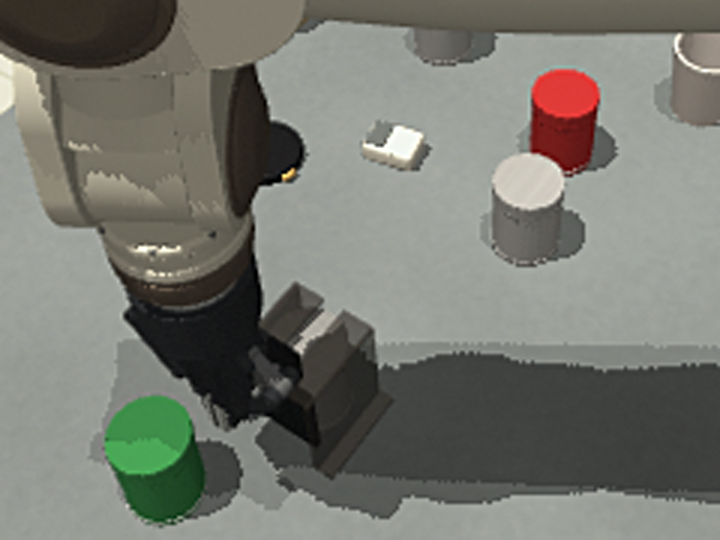

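The fingertips are behind the paddle, and the green tin is clear. Pushing in stages.

>>> jog_arm(
  deltas=[
    {"x": 1, "y": -10, "z": 0, "twist": 0, "fingers": 0},
    {"x": 1, "y": -20, "z": 0, "twist": 0, "fingers": 0},
    {"x": 1, "y": -28, "z": 0, "twist": 0, "fingers": 0},
    {"x": 1, "y": -34, "z": 0, "twist": 0, "fingers": 0},
    {"x": 1, "y": -40, "z": 0, "twist": 0, "fingers": 0},
    {"x": 1, "y": -46, "z": 0, "twist": 0, "fingers": 0},
    {"x": 1, "y": -52, "z": 0, "twist": 0, "fingers": 0},
    {"x": 1, "y": -58, "z": 0, "twist": 0, "fingers": 0},
    {"x": 1, "y": -64, "z": 0, "twist": 0, "fingers": 0},
    {"x": 1, "y": -70, "z": 0, "twist": 0, "fingers": 0},
  ],
)

```text
time: 2.8
ee_pos: [0.5126, 0.2205, 0.1237]
tcp_rot: [165.3, 89.9, 75.7]
wrist_force: [-1.3, 3.5, 1.5]
opening: -0.0001
```

Run:
```python
from h import *
d=grab('top','top3')
im=d['image'][160:290,90:270,::-1]; cv2.imwrite('pics/z3.png',cv2.resize(im,None,fx=4,fy=4,interpolation=cv2.INTER_CUBIC))
print(bot.get_obs()['wrist_force'])
```

```text
[-0.78593462  2.67026674  1.16877309]
```

View pics/z3.png

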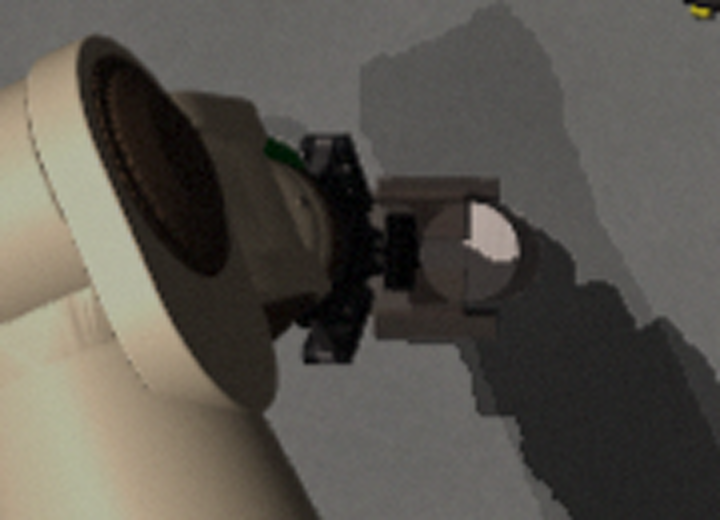

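The slide is moving: the tin is half out at about (207,223), with about 3 N on the wrist. Continuing.

>>> jog_arm(
  deltas=[
    {"x": 0, "y": -6, "z": -2, "twist": 0, "fingers": 0},
    {"x": 0, "y": -12, "z": -2, "twist": 0, "fingers": 0},
    {"x": 0, "y": -18, "z": -2, "twist": 0, "fingers": 0},
    {"x": 0, "y": -24, "z": -2, "twist": 0, "fingers": 0},
    {"x": 0, "y": -28, "z": -2, "twist": 0, "fingers": 0},
    {"x": 0, "y": -32, "z": -2, "twist": 0, "fingers": 0},
    {"x": 0, "y": -35, "z": -2, "twist": 0, "fingers": 0},
    {"x": 0, "y": -38, "z": -2, "twist": 0, "fingers": 0},
  ],
)

```text
time: 3.65
ee_pos: [0.5123, 0.1816, 0.1215]
tcp_rot: [-148.5, 89.9, 121.8]
wrist_force: [-4.3, 4.9, 0.3]
opening: 0.0002
```

>>> jog_arm(
  deltas=[
    {"x": 0, "y": -2, "z": 0, "twist": 0, "fingers": 0},
    {"x": 0, "y": -4, "z": 0, "twist": 0, "fingers": 0},
    {"x": 0, "y": -5, "z": 0, "twist": 0, "fingers": 0},
  ],
)

```text
time: 3.95
ee_pos: [0.5122, 0.1765, 0.1215]
tcp_rot: [-140.9, 89.9, 129.4]
wrist_force: [-3.2, 4.8, 0.9]
opening: -0.0002
```

>>> jog_arm(
  deltas=[
    {"x": 0, "y": -1, "z": 0, "twist": 0, "fingers": 0},
    {"x": 0, "y": -2, "z": 0, "twist": 0, "fingers": 0},
    {"x": 0, "y": -3, "z": 0, "twist": 0, "fingers": 0},
  ],
)

```text
time: 4.25
ee_pos: [0.5122, 0.1757, 0.1217]
tcp_rot: [-172.4, 89.6, 98.0]
wrist_force: [-3.3, 20.6, -0.0]
opening: -0.0001
```

Run:
```python
from h import *
d=grab('top','top4')
im=d['image'][160:290,120:300,::-1]; cv2.imwrite('pics/z4.png',cv2.resize(im,None,fx=4,fy=4,interpolation=cv2.INTER_CUBIC))
print(bot.get_obs()['wrist_force'])
```

```text
[-2.53804915 17.59478871 -0.63008763]
```

View pics/z4.png

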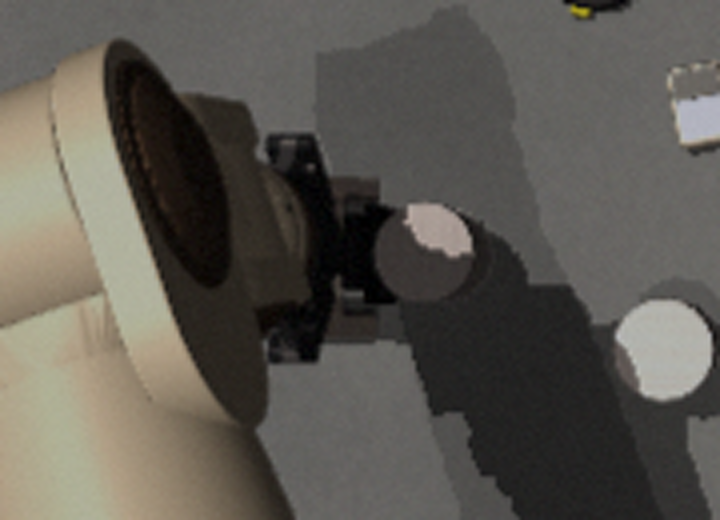

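The wrist force jumped to 20 N against the hard stop, so the slide is home. The tin is fully out, with its lid at about (226,223). Next I back off with the slide and rise.

>>> jog_arm(
  deltas=[
    {"x": 0, "y": 12, "z": 0, "twist": 0, "fingers": 0},
    {"x": 0, "y": 30, "z": 0, "twist": 0, "fingers": 0},
    {"x": 0, "y": 50, "z": 0, "twist": 0, "fingers": 0},
    {"x": 0, "y": 75, "z": 0, "twist": 0, "fingers": 0},
    {"x": 0, "y": 100, "z": 0, "twist": 0, "fingers": 0},
    {"x": 0, "y": 108, "z": 30, "twist": 0, "fingers": 0},
    {"x": 0, "y": 108, "z": 80, "twist": 0, "fingers": 1},
    {"x": 0, "y": 108, "z": 100, "twist": 0, "fingers": 1},
    {"x": 0, "y": 108, "z": 100, "twist": 0, "fingers": 1},
  ],
)

```text
time: 5.2
ee_pos: [0.5135, 0.2842, 0.2255]
tcp_rot: [147.7, 89.5, 58.1]
wrist_force: [0.1, -0.9, -0.3]
opening: 0.0432
```

Run:
```python
from h import *
d=grab('top','top5')
im=d['image']; c=im[160:290,120:300,::-1]; cv2.imwrite('pics/z5.png',cv2.resize(c,None,fx=4,fy=4,interpolation=cv2.INTER_CUBIC))
d=grab('side','side5');c=d['image'][180:360,160:400,::-1]; cv2.imwrite('pics/z5s.png',cv2.resize(c,None,fx=3,fy=3,interpolation=cv2.INTER_CUBIC))
```

```text
(no output)
```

View pics/z5.png

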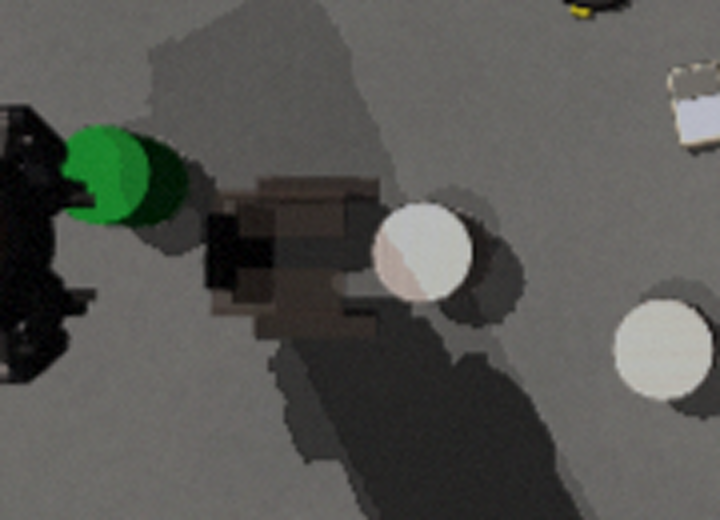

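View pics/z5s.png

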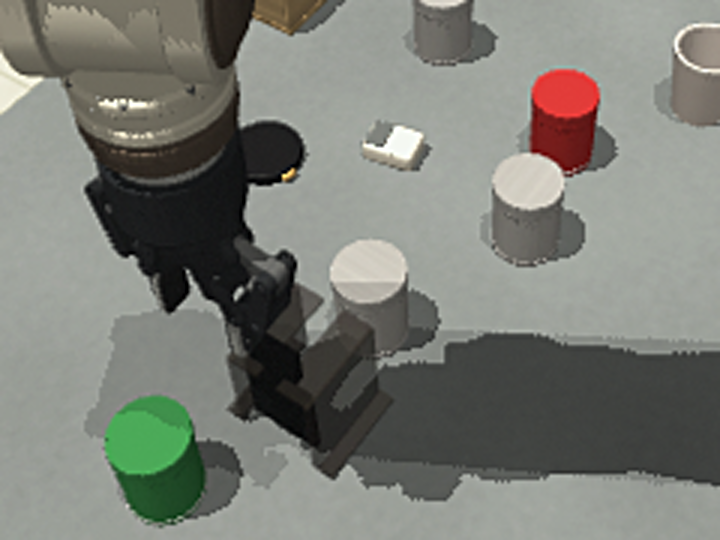

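Run:
```python
from h import *
d=load('top5'); print(onz(d,120+422.5/4-.4,160+251.5/4-.4,.08), bot.get_obs()['ee_pos'])
hsv=cv2.cvtColor(d['image'],cv2.COLOR_RGB2HSV)
m=((hsv[:,:,2]>130)&(hsv[:,:,1]<80)).astype(np.uint8)*255
n,l,s,c=cv2.connectedComponentsWithStats(m)
for i in range(1,n):
    if 300<s[i,4]<700: print(s[i],c[i],np.round(onz(d,*c[i],.08),4))
```

```text
[0.51152054 0.13014241 0.08      ] [0.51254766 0.2836349  0.22145569]
[341 154  25  25 477] [353.06918239 165.77148847] [ 0.6399 -0.1769  0.08  ]
[213 211  25  24 473] [225.04439746 222.57716702] [0.5113 0.1306 0.08  ]
[273 235  25  25 492] [285.20934959 246.88617886] [ 0.4507 -0.0116  0.08  ]
[586 322  11  75 469] [591.15991471 360.02558635] [ 0.1767 -0.7117  0.08  ]
```

>>> jog_arm(
  deltas=[
    {"x": -1, "y": -50, "z": 4, "twist": 0, "fingers": 1},
    {"x": -1, "y": -100, "z": 4, "twist": 0, "fingers": 1},
    {"x": -1, "y": -145, "z": 4, "twist": 0, "fingers": 1},
    {"x": -1, "y": -153, "z": 4, "twist": 0, "fingers": 1},
    {"x": -1, "y": -153, "z": 4, "twist": 0, "fingers": 1},
    {"x": -1, "y": -153, "z": -40, "twist": 0, "fingers": 1},
    {"x": -1, "y": -153, "z": -80, "twist": 0, "fingers": 1},
    {"x": -1, "y": -153, "z": -100, "twist": 0, "fingers": 1},
    {"x": -1, "y": -153, "z": -100, "twist": 0, "fingers": 1},
  ],
)

```text
time: 6.2
ee_pos: [0.5095, 0.1314, 0.1173]
tcp_rot: [-123.0, 89.6, 147.5]
wrist_force: [-0.9, 0.0, 0.5]
opening: 0.0856
```

>>> jog_arm(
  deltas=[
    {"x": 2, "y": -1, "z": -30, "twist": -0.5, "fingers": 1},
    {"x": 2, "y": -1, "z": -55, "twist": -0.5, "fingers": 1},
    {"x": 2, "y": -1, "z": -70, "twist": -0.5, "fingers": 1},
    {"x": 2, "y": -1, "z": -74, "twist": -0.5, "fingers": 1},
    {"x": 2, "y": -1, "z": -74, "twist": -0.5, "fingers": 1},
  ],
)

```text
time: 6.7
ee_pos: [0.5118, 0.1308, 0.0439]
tcp_rot: [-124.4, 89.6, 145.6]
wrist_force: [0.1, -0.3, -0.4]
opening: 0.0855
```

Run:
```python
from h import *
d=grab('top','top6')
c=d['image'][160:290,120:300,::-1]; c=cv2.resize(c,None,fx=3,fy=3,interpolation=cv2.INTER_CUBIC)
d=grab('side','side6');e=d['image'][180:350,200:440,::-1]; e=cv2.resize(e,(550,390),interpolation=cv2.INTER_CUBIC)
cv2.imwrite('pics/z6.png',cv2.resize(np.hstack([c[:390],e]),(800,287)))
print(bot.get_obs()['wrist_force'])
```

```text
[-0.03541582  0.40995951  0.16278824]
```

View pics/z6.png

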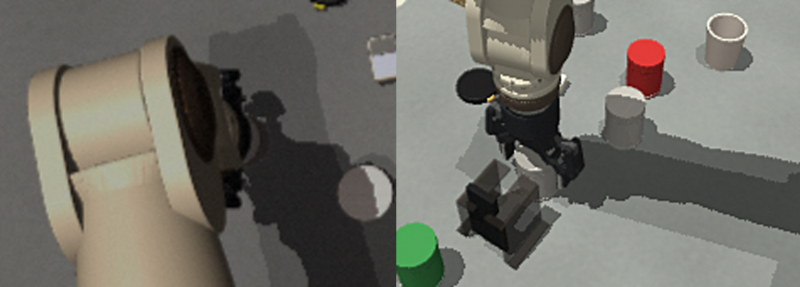

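The tin sits between the open fingers and nothing is being touched. Closing.

>>> jog_arm(
  grip_force=40,
  deltas=[
    {"x": 0, "y": 0, "z": 0, "twist": 0, "fingers": 0},
    {"x": 0, "y": 0, "z": 0, "twist": 0, "fingers": 0},
    {"x": 0, "y": 0, "z": 0, "twist": 0, "fingers": 0},
    {"x": 0, "y": 0, "z": 0, "twist": 0, "fingers": 0},
    {"x": 0, "y": 0, "z": 0, "twist": 0, "fingers": 0},
    {"x": 0, "y": 0, "z": 0, "twist": 0, "fingers": 0},
    {"x": 0, "y": 0, "z": 0, "twist": 0, "fingers": 0},
  ],
)

```text
time: 7.5
ee_pos: [0.5129, 0.1309, 0.0462]
tcp_rot: [-152.3, 89.7, 117.6]
wrist_force: [-2.5, 0.2, 5.9]
opening: 0.0577
```

>>> jog_arm(
  deltas=[
    {"x": 0, "y": 0, "z": 8, "twist": 0, "fingers": 0},
    {"x": 0, "y": 0, "z": 20, "twist": 0, "fingers": 0},
    {"x": 0, "y": 0, "z": 35, "twist": 0, "fingers": 0},
    {"x": 0, "y": 0, "z": 45, "twist": 0, "fingers": 0},
    {"x": 0, "y": 0, "z": 50, "twist": 0, "fingers": 0},
    {"x": 0, "y": 0, "z": 50, "twist": 0, "fingers": 0},
    {"x": 0, "y": 0, "z": 50, "twist": 0, "fingers": 0},
    {"x": 0, "y": 0, "z": 50, "twist": 0, "fingers": 0},
    {"x": 0, "y": 0, "z": 50, "twist": 0, "fingers": 0},
    {"x": 0, "y": 0, "z": 50, "twist": 0, "fingers": 0},
  ],
)

```text
time: 8.5
ee_pos: [0.5127, 0.1309, 0.0958]
tcp_rot: [-146.1, 89.7, 123.9]
wrist_force: [-0.8, -0.9, -0.8]
opening: 0.0577
```

Run:
```python
from h import *
F=[]
for i in range(4):
    d=viewer.camera('side'); F.append(bot.get_obs()['wrist_force'])
print(np.round(F,2), bot.get_obs()['joint_efforts'])
e=d['image'][160:350,180:440,::-1]; cv2.imwrite('pics/z7.png',cv2.resize(e,None,fx=3,fy=3,interpolation=cv2.INTER_CUBIC))
```

```text
[[ 0.55  0.64 -1.14]
 [-0.41 -1.16 -1.11]
 [-0.5   0.01 -0.94]
 [ 1.09  0.47 -1.  ]] [ 1.05764328e-03 -4.92302120e+01  4.69769847e+01  2.04195961e-02
  1.78967795e-02  3.00995589e-05]
```

View pics/z7.png

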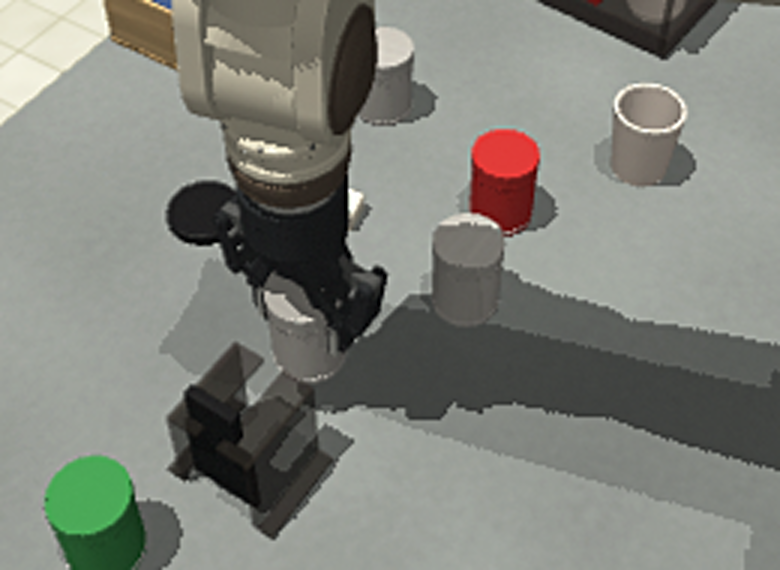

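The tin is held clear of the shelf. The wrist reads about -1.05 N, so this one is about 0.1 kg and light. Setting it back down.

>>> jog_arm(
  deltas=[
    {"x": 0, "y": 0, "z": -15, "twist": 0, "fingers": 0},
    {"x": 0, "y": 0, "z": -30, "twist": 0, "fingers": 0},
    {"x": 0, "y": 0, "z": -40, "twist": 0, "fingers": 0},
    {"x": 0, "y": 0, "z": -45, "twist": 0, "fingers": 0},
    {"x": 0, "y": 0, "z": -48, "twist": 0, "fingers": 0},
    {"x": 0, "y": 0, "z": -50, "twist": 0, "fingers": 0},
    {"x": 0, "y": 0, "z": -50, "twist": 0, "fingers": 0},
    {"x": 0, "y": 0, "z": -50, "twist": 0, "fingers": 0},
  ],
)

```text
time: 9.5
ee_pos: [0.5131, 0.131, 0.0464]
tcp_rot: [-158.4, 89.7, 111.6]
wrist_force: [0.4, -0.4, -0.5]
opening: 0.0577
```

>>> jog_arm(
  deltas=[
    {"x": 0, "y": 0, "z": -0.5, "twist": 0, "fingers": 0},
    {"x": 0, "y": 0, "z": -1, "twist": 0, "fingers": 0},
    {"x": 0, "y": 0, "z": -1, "twist": 0, "fingers": 0},
  ],
)

```text
time: 9.8
ee_pos: [0.5134, 0.131, 0.0461]
tcp_rot: [-167.0, 89.7, 103.0]
wrist_force: [-1.8, -0.4, 4.8]
opening: 0.0581
```

Contact with the shelf (+4.8 N). Releasing and going straight up.

>>> jog_arm(
  deltas=[
    {"x": 0, "y": 0, "z": 0, "twist": 0, "fingers": 1},
    {"x": 0, "y": 0, "z": 0, "twist": 0, "fingers": 1},
    {"x": 0, "y": 0, "z": 0, "twist": 0, "fingers": 1},
    {"x": 0, "y": 0, "z": 0, "twist": 0, "fingers": 1},
    {"x": 0, "y": 0, "z": 0, "twist": 0, "fingers": 1},
    {"x": 0, "y": 0, "z": 20, "twist": 0, "fingers": 1},
    {"x": 0, "y": 0, "z": 60, "twist": 0, "fingers": 1},
    {"x": 0, "y": 0, "z": 100, "twist": 0, "fingers": 1},
    {"x": 0, "y": 0, "z": 140, "twist": 0, "fingers": 1},
    {"x": 0, "y": 0, "z": 140, "twist": 0, "fingers": 1},
  ],
)

```text
time: 10.8
ee_pos: [0.5152, 0.1315, 0.192]
tcp_rot: [138.4, 89.4, 48.4]
wrist_force: [0.3, -0.3, -0.1]
opening: 0.0855
```

>>> jog_arm(
  deltas=[
    {"x": -20, "y": -45, "z": -5, "twist": 0, "fingers": 1},
    {"x": -40, "y": -90, "z": -5, "twist": 0, "fingers": 1},
    {"x": -60, "y": -134, "z": -5, "twist": 0, "fingers": 1},
    {"x": -64, "y": -143, "z": -5, "twist": 0, "fingers": 1},
    {"x": -64, "y": -143, "z": -5, "twist": 0, "fingers": 1},
    {"x": -64, "y": -143, "z": -40, "twist": 0, "fingers": 1},
    {"x": -64, "y": -143, "z": -70, "twist": 0, "fingers": 1},
    {"x": -64, "y": -143, "z": -75, "twist": 0, "fingers": 1},
    {"x": -64, "y": -143, "z": -75, "twist": 0, "fingers": 1},
  ],
)

```text
time: 11.7
ee_pos: [0.4511, -0.0106, 0.1164]
tcp_rot: [148.0, 89.5, 58.0]
wrist_force: [-0.1, -0.4, 0.3]
opening: 0.0852
```

Run:
```python
from h import *
d=grab('top','top8'); c=d['image'][130:290,160:400,::-1]; cv2.imwrite('pics/z8.png',cv2.resize(c,None,fx=3,fy=3))
print(np.round(bot.get_obs()['ee_pos'],4),bot.get_obs()['tcp_rot'])
```

```text
[ 0.4517 -0.0107  0.1177] [138.39103477  89.40491736  48.424702  ]
```

View pics/z8.png

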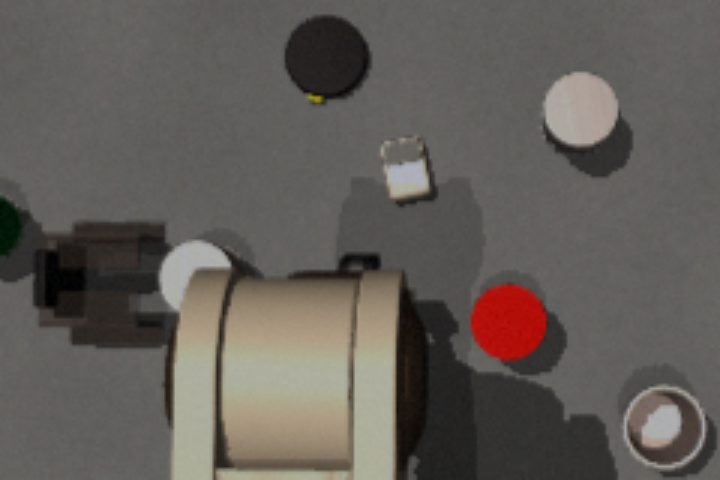

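The slide has returned to rest and tin C stands upright at about (224,222). The gripper is over tin B, so descending.

>>> jog_arm(
  deltas=[
    {"x": 0, "y": -1, "z": -30, "twist": 0, "fingers": 1},
    {"x": 0, "y": -1, "z": -55, "twist": 0, "fingers": 1},
    {"x": 0, "y": -1, "z": -70, "twist": 0, "fingers": 1},
    {"x": 0, "y": -1, "z": -73, "twist": 0, "fingers": 1},
    {"x": 0, "y": -1, "z": -73, "twist": 0, "fingers": 1},
  ],
)

```text
time: 12.25
ee_pos: [0.4524, -0.0115, 0.0458]
tcp_rot: [134.1, 89.4, 44.2]
wrist_force: [-0.2, -0.0, -0.1]
opening: 0.0856
```

>>> jog_arm(
  grip_force=40,
  deltas=[
    {"x": 0, "y": 0, "z": 0, "twist": 0, "fingers": 0},
    {"x": 0, "y": 0, "z": 0, "twist": 0, "fingers": 0},
    {"x": 0, "y": 0, "z": 0, "twist": 0, "fingers": 0},
    {"x": 0, "y": 0, "z": 0, "twist": 0, "fingers": 0},
    {"x": 0, "y": 0, "z": 0, "twist": 0, "fingers": 0},
    {"x": 0, "y": 0, "z": 0, "twist": 0, "fingers": 0},
    {"x": 0, "y": 0, "z": 0, "twist": 0, "fingers": 0},
  ],
)

```text
time: 12.95
ee_pos: [0.4532, -0.0115, 0.0476]
tcp_rot: [127.2, 89.3, 37.3]
wrist_force: [-2.7, 0.3, 7.2]
opening: 0.0579
```

>>> jog_arm(
  deltas=[
    {"x": 0, "y": 0, "z": 8, "twist": 0, "fingers": 0},
    {"x": 0, "y": 0, "z": 20, "twist": 0, "fingers": 0},
    {"x": 0, "y": 0, "z": 35, "twist": 0, "fingers": 0},
    {"x": 0, "y": 0, "z": 45, "twist": 0, "fingers": 0},
    {"x": 0, "y": 0, "z": 50, "twist": 0, "fingers": 0},
    {"x": 0, "y": 0, "z": 50, "twist": 0, "fingers": 0},
    {"x": 0, "y": 0, "z": 50, "twist": 0, "fingers": 0},
    {"x": 0, "y": 0, "z": 50, "twist": 0, "fingers": 0},
    {"x": 0, "y": 0, "z": 50, "twist": 0, "fingers": 0},
    {"x": 0, "y": 0, "z": 50, "twist": 0, "fingers": 0},
  ],
)

```text
time: 13.95
ee_pos: [0.453, -0.0115, 0.0972]
tcp_rot: [129.0, 89.3, 39.1]
wrist_force: [-0.5, -0.8, -3.1]
opening: 0.0576
```

Run:
```python
from h import *
F=[]
for i in range(4):
    d=viewer.camera('side'); F.append(bot.get_obs()['wrist_force'])
print(np.round(F,2))
e=d['image'][140:330,220:480,::-1]; cv2.imwrite('pics/z9.png',cv2.resize(e,None,fx=3,fy=3,interpolation=cv2.INTER_CUBIC))
```

```text
[[-0.67 -0.07 -3.28]
 [ 0.73 -0.05 -3.52]
 [ 0.44 -0.63 -2.88]
 [ 0.14  0.41 -3.74]]
```

View pics/z9.png

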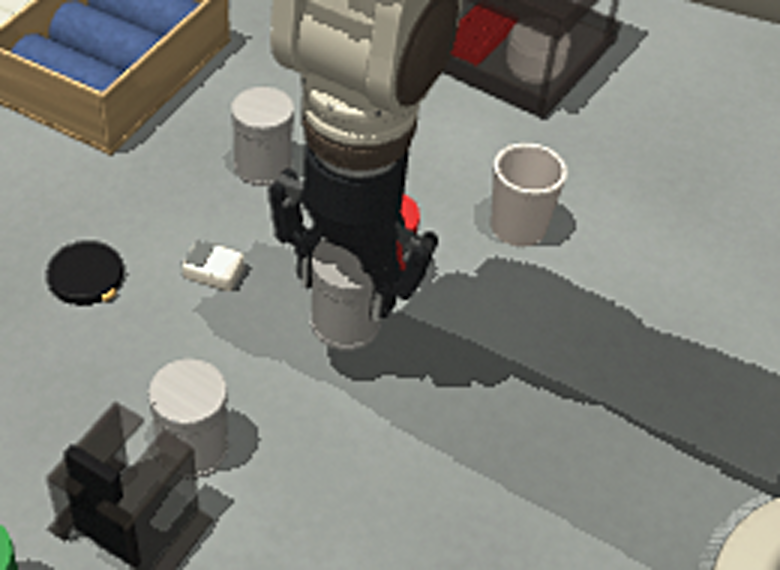

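About 3.35 N, so tin B is about 0.34 kg and probably the heaviest. The third tin still has to be felt, so B goes back down for now.

>>> jog_arm(
  deltas=[
    {"x": 0, "y": 0, "z": -15, "twist": 0, "fingers": 0},
    {"x": 0, "y": 0, "z": -30, "twist": 0, "fingers": 0},
    {"x": 0, "y": 0, "z": -40, "twist": 0, "fingers": 0},
    {"x": 0, "y": 0, "z": -45, "twist": 0, "fingers": 0},
    {"x": 0, "y": 0, "z": -48, "twist": 0, "fingers": 0},
    {"x": 0, "y": 0, "z": -49.5, "twist": 0, "fingers": 0},
    {"x": 0, "y": 0, "z": -50.5, "twist": 0, "fingers": 0},
    {"x": 0, "y": 0, "z": -50.5, "twist": 0, "fingers": 0},
  ],
)

```text
time: 14.95
ee_pos: [0.4534, -0.0115, 0.0476]
tcp_rot: [125.8, 89.2, 35.9]
wrist_force: [-2.0, -0.5, 0.4]
opening: 0.0573
```

>>> jog_arm(
  deltas=[
    {"x": 0, "y": 0, "z": 0, "twist": 0, "fingers": 1},
    {"x": 0, "y": 0, "z": 0, "twist": 0, "fingers": 1},
    {"x": 0, "y": 0, "z": 0, "twist": 0, "fingers": 1},
    {"x": 0, "y": 0, "z": 0, "twist": 0, "fingers": 1},
    {"x": 0, "y": 0, "z": 0, "twist": 0, "fingers": 1},
    {"x": 0, "y": 0, "z": 20, "twist": 0, "fingers": 1},
    {"x": 0, "y": 0, "z": 60, "twist": 0, "fingers": 1},
    {"x": 0, "y": 0, "z": 100, "twist": 0, "fingers": 1},
    {"x": 0, "y": 0, "z": 140, "twist": 0, "fingers": 1},
    {"x": 0, "y": 0, "z": 140, "twist": 0, "fingers": 1},
  ],
)

```text
time: 15.95
ee_pos: [0.4553, -0.0115, 0.1931]
tcp_rot: [112.0, 88.8, 22.1]
wrist_force: [0.7, -0.0, -0.0]
opening: 0.0852
```

>>> jog_arm(
  deltas=[
    {"x": 32, "y": -29, "z": 0, "twist": 0, "fingers": 1},
    {"x": 64, "y": -58, "z": 0, "twist": 0, "fingers": 1},
    {"x": 97, "y": -87, "z": 0, "twist": 0, "fingers": 1},
    {"x": 130, "y": -116, "z": 0, "twist": 0, "fingers": 1},
    {"x": 160, "y": -143, "z": 0, "twist": 0, "fingers": 1},
    {"x": 180, "y": -161, "z": 0, "twist": 0, "fingers": 1},
    {"x": 185, "y": -165.5, "z": -20, "twist": 0, "fingers": 1},
    {"x": 185, "y": -165.5, "z": -55, "twist": 0, "fingers": 1},
    {"x": 185, "y": -165.5, "z": -75, "twist": 0, "fingers": 1},
    {"x": 185, "y": -165.5, "z": -75, "twist": 0, "fingers": 1},
  ],
)

```text
time: 16.95
ee_pos: [0.6386, -0.1767, 0.1137]
tcp_rot: [127.1, 89.1, 37.1]
wrist_force: [-0.2, 0.2, -0.1]
opening: 0.0856
```

Run:
```python
from h import *
d=grab('top','top10'); c=d['image'][100:290,160:420,::-1]; cv2.imwrite('pics/z10.png',cv2.resize(c,None,fx=3,fy=3))
o=bot.get_obs();print(np.round(o['ee_pos'],4),o['tcp_rot'],o['wrist_force'])
from scipy.spatial.transform import Rotation as R
print(R.from_euler('xyz',o['tcp_rot'],degrees=True).as_matrix().round(3))
hsv=cv2.cvtColor(d['image'],cv2.COLOR_RGB2HSV)
m=((hsv[:,:,2]>130)&(hsv[:,:,1]<80)).astype(np.uint8)*255
n,l,s,c=cv2.connectedComponentsWithStats(m)
for i in range(1,n):
    if 300<s[i,4]<700: print(s[i],c[i],np.round(onz(d,*c[i],.08),4))
```

```text
[ 0.6394 -0.1768  0.1164] [118.86138949  88.98682042  28.91536236] [0.74135963 0.09824824 0.70842646]
[[ 0.015  1.     0.001]
 [ 0.009  0.001 -1.   ]
 [-1.     0.015 -0.009]]
[  3   0  28  25 527] [16.86907021 12.39278937] [1.0417 0.6423 0.08  ]
[519   0  58  11 577] [546.95493934   4.58405546] [ 1.0221 -0.6567  0.08  ]
[586 125  28  28 457] [599.24507659 136.42450766] [ 0.696  -0.7622  0.08  ]
[  0 187  10  50 480] [  4.31458333 210.83541667] [0.5512 0.6621 0.08  ]
[213 210  25  25 468] [225.00854701 222.22863248] [0.5121 0.1307 0.08  ]
[273 234  25  25 484] [285.21694215 245.95661157] [ 0.4529 -0.0117  0.08  ]
```

View pics/z10.png

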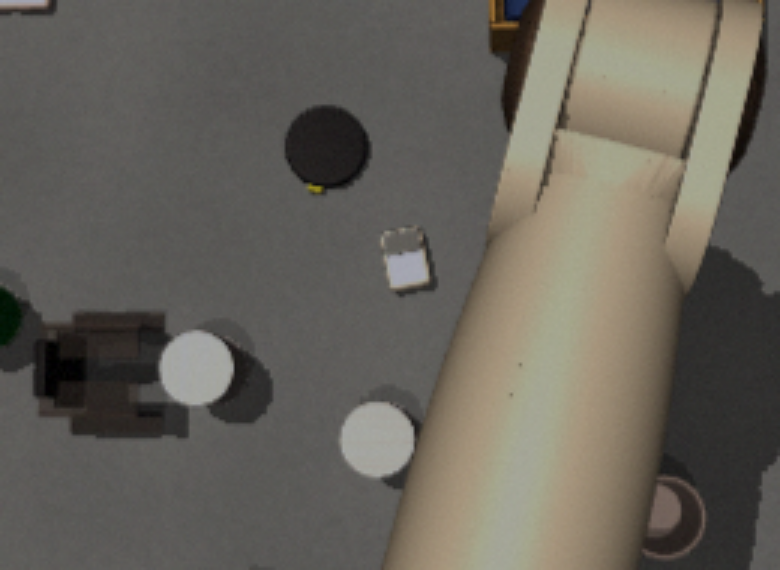

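Tins B, now at (285,246), and C, at (225,222), both stand upright. Descending on tin A.

>>> jog_arm(
  deltas=[
    {"x": 0.5, "y": 0, "z": -30, "twist": 0, "fingers": 1},
    {"x": 0.5, "y": 0, "z": -55, "twist": 0, "fingers": 1},
    {"x": 0.5, "y": 0, "z": -68, "twist": 0, "fingers": 1},
    {"x": 0.5, "y": 0, "z": -71, "twist": 0, "fingers": 1},
    {"x": 0.5, "y": 0, "z": -71, "twist": 0, "fingers": 1},
  ],
)

```text
time: 17.5
ee_pos: [0.6404, -0.1769, 0.0465]
tcp_rot: [116.5, 88.9, 26.5]
wrist_force: [0.7, 0.1, 0.3]
opening: 0.0854
```

>>> jog_arm(
  grip_force=40,
  deltas=[
    {"x": 0, "y": 0, "z": 0, "twist": 0, "fingers": 0},
    {"x": 0, "y": 0, "z": 0, "twist": 0, "fingers": 0},
    {"x": 0, "y": 0, "z": 0, "twist": 0, "fingers": 0},
    {"x": 0, "y": 0, "z": 0, "twist": 0, "fingers": 0},
    {"x": 0, "y": 0, "z": 0, "twist": 0, "fingers": 0},
    {"x": 0, "y": 0, "z": 0, "twist": 0, "fingers": 0},
    {"x": 0, "y": 0, "z": 0, "twist": 0, "fingers": 0},
  ],
)

```text
time: 18.2
ee_pos: [0.6411, -0.1771, 0.0485]
tcp_rot: [111.5, 88.8, 21.6]
wrist_force: [-1.5, 1.0, 6.1]
opening: 0.0578
```

>>> jog_arm(
  deltas=[
    {"x": 0, "y": 0, "z": 8, "twist": 0, "fingers": 0},
    {"x": 0, "y": 0, "z": 20, "twist": 0, "fingers": 0},
    {"x": 0, "y": 0, "z": 35, "twist": 0, "fingers": 0},
    {"x": 0, "y": 0, "z": 45, "twist": 0, "fingers": 0},
    {"x": 0, "y": 0, "z": 50, "twist": 0, "fingers": 0},
    {"x": 0, "y": 0, "z": 50, "twist": 0, "fingers": 0},
    {"x": 0, "y": 0, "z": 50, "twist": 0, "fingers": 0},
    {"x": 0, "y": 0, "z": 50, "twist": 0, "fingers": 0},
    {"x": 0, "y": 0, "z": 50, "twist": 0, "fingers": 0},
    {"x": 0, "y": 0, "z": 50, "twist": 0, "fingers": 0},
  ],
)

```text
time: 19.2
ee_pos: [0.641, -0.1771, 0.0981]
tcp_rot: [112.5, 88.9, 22.6]
wrist_force: [-0.8, -0.1, -1.6]
opening: 0.0576
```

Run:
```python
from h import *
F=[]
for i in range(4):
    d=viewer.camera('side'); F.append(bot.get_obs()['wrist_force'])
print(np.round(F,2))
e=d['image'][100:290,200:460,::-1]; cv2.imwrite('pics/z11.png',cv2.resize(e,None,fx=3,fy=3,interpolation=cv2.INTER_CUBIC))
```

```text
[[ 0.45  0.5  -1.45]
 [ 0.73 -0.22 -1.98]
 [ 0.27  0.87 -2.56]
 [ 0.3   0.67 -1.71]]
```

View pics/z11.png

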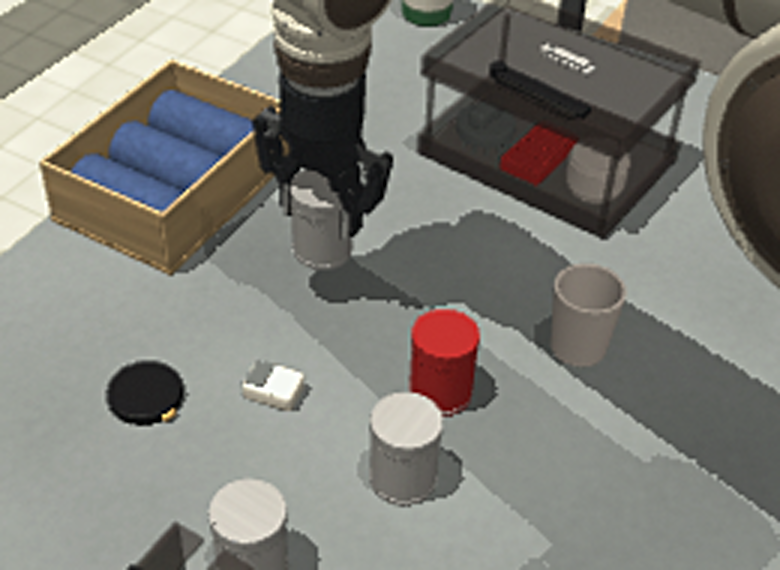

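Tin A reads about 1.9 N (0.19 kg). So B at 0.34 kg is heaviest, ahead of A at 0.19 and C at 0.10. Setting A back down.

>>> jog_arm(
  deltas=[
    {"x": 0, "y": 0, "z": -15, "twist": 0, "fingers": 0},
    {"x": 0, "y": 0, "z": -30, "twist": 0, "fingers": 0},
    {"x": 0, "y": 0, "z": -40, "twist": 0, "fingers": 0},
    {"x": 0, "y": 0, "z": -45, "twist": 0, "fingers": 0},
    {"x": 0, "y": 0, "z": -48, "twist": 0, "fingers": 0},
    {"x": 0, "y": 0, "z": -49.5, "twist": 0, "fingers": 0},
    {"x": 0, "y": 0, "z": -50.5, "twist": 0, "fingers": 0},
    {"x": 0, "y": 0, "z": -50.5, "twist": 0, "fingers": 0},
  ],
)

```text
time: 20.2
ee_pos: [0.6413, -0.1772, 0.0486]
tcp_rot: [110.2, 88.8, 20.2]
wrist_force: [-1.9, 0.3, 0.1]
opening: 0.058
```

>>> jog_arm(
  deltas=[
    {"x": 0, "y": 0, "z": 0, "twist": 0, "fingers": 1},
    {"x": 0, "y": 0, "z": 0, "twist": 0, "fingers": 1},
    {"x": 0, "y": 0, "z": 0, "twist": 0, "fingers": 1},
    {"x": 0, "y": 0, "z": 0, "twist": 0, "fingers": 1},
    {"x": 0, "y": 0, "z": 0, "twist": 0, "fingers": 1},
    {"x": 0, "y": 0, "z": 20, "twist": 0, "fingers": 1},
    {"x": 0, "y": 0, "z": 60, "twist": 0, "fingers": 1},
    {"x": 0, "y": 0, "z": 100, "twist": 0, "fingers": 1},
    {"x": 0, "y": 0, "z": 140, "twist": 0, "fingers": 1},
    {"x": 0, "y": 0, "z": 140, "twist": 0, "fingers": 1},
  ],
)

```text
time: 21.2
ee_pos: [0.6431, -0.1777, 0.1955]
tcp_rot: [99.4, 88.3, 9.4]
wrist_force: [0.3, 0.6, -0.9]
opening: 0.0853
```

>>> jog_arm(
  deltas=[
    {"x": -32, "y": 28, "z": 0, "twist": 0, "fingers": 1},
    {"x": -66, "y": 58, "z": 0, "twist": 0, "fingers": 1},
    {"x": -100, "y": 87, "z": 0, "twist": 0, "fingers": 1},
    {"x": -133, "y": 116, "z": 0, "twist": 0, "fingers": 1},
    {"x": -165, "y": 144, "z": 0, "twist": 0, "fingers": 1},
    {"x": -186, "y": 162, "z": 0, "twist": 0, "fingers": 1},
    {"x": -190, "y": 166, "z": -20, "twist": 0, "fingers": 1},
    {"x": -190, "y": 166, "z": -55, "twist": 0, "fingers": 1},
    {"x": -190, "y": 166, "z": -75, "twist": 0, "fingers": 1},
    {"x": -190, "y": 166, "z": -75, "twist": 0, "fingers": 1},
  ],
)

```text
time: 22.2
ee_pos: [0.4514, -0.0116, 0.1177]
tcp_rot: [101.3, 88.6, 11.4]
wrist_force: [0.4, 0.4, -0.2]
opening: 0.0852
```

Run:
```python
from h import *
d=grab('top','top12')
e=grab('side','side12')['image'][100:340,200:460,::-1]; cv2.imwrite('pics/z12.png',cv2.resize(e,None,fx=2.5,fy=2.5,interpolation=cv2.INTER_CUBIC))
o=bot.get_obs();print(np.round(o['ee_pos'],4),o['tcp_rot'],o['wrist_force'])
hsv=cv2.cvtColor(d['image'],cv2.COLOR_RGB2HSV)
m=((hsv[:,:,2]>130)&(hsv[:,:,1]<80)).astype(np.uint8)*255
n,l,s,c=cv2.connectedComponentsWithStats(m)
for i in range(1,n):
    if 300<s[i,4]<700 and 150<c[i][0]<450: print(s[i],c[i],np.round(onz(d,*c[i],.08),4))
```

```text
[ 0.4531 -0.0117  0.121 ] [99.31914084 88.33652271  9.37341354] [-0.3062793  -0.78361958  0.61244262]
[341 154  25  24 469] [353.11727079 165.48187633] [ 0.6406 -0.1771  0.08  ]
```

View pics/z12.png

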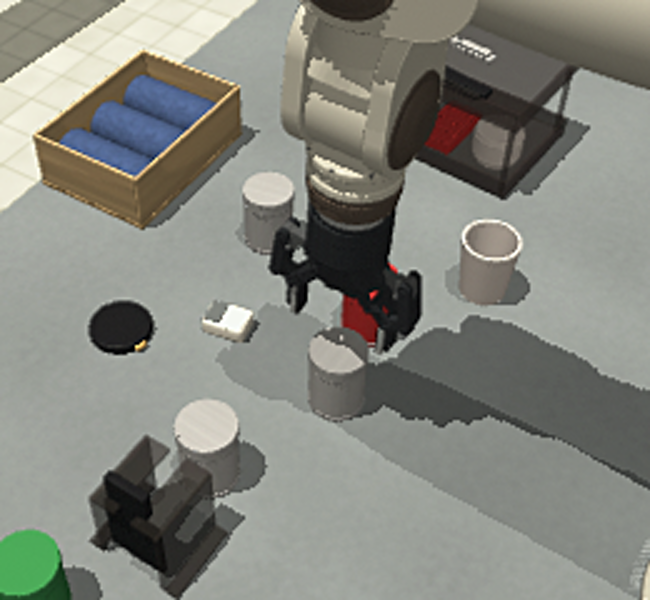

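All tins are upright: A is back at (353,165) in the top view, and C and B are visible in the side view. The gripper is over B. Now grasping and lifting it.

>>> jog_arm(
  deltas=[
    {"x": 0, "y": 0, "z": -30, "twist": 0, "fingers": 1},
    {"x": 0, "y": 0, "z": -55, "twist": 0, "fingers": 1},
    {"x": 0, "y": 0, "z": -72, "twist": 0, "fingers": 1},
    {"x": 0, "y": 0, "z": -75, "twist": 0, "fingers": 1},
    {"x": 0, "y": 0, "z": -75, "twist": 0, "fingers": 1},
  ],
)

```text
time: 22.8
ee_pos: [0.4536, -0.0118, 0.047]
tcp_rot: [99.1, 88.3, 9.2]
wrist_force: [0.1, 0.3, 0.3]
opening: 0.0854
```

>>> jog_arm(
  grip_force=45,
  deltas=[
    {"x": 0, "y": 0, "z": 0, "twist": 0, "fingers": 0},
    {"x": 0, "y": 0, "z": 0, "twist": 0, "fingers": 0},
    {"x": 0, "y": 0, "z": 0, "twist": 0, "fingers": 0},
    {"x": 0, "y": 0, "z": 0, "twist": 0, "fingers": 0},
    {"x": 0, "y": 0, "z": 0, "twist": 0, "fingers": 0},
    {"x": 0, "y": 0, "z": 0, "twist": 0, "fingers": 0},
    {"x": 0, "y": 0, "z": 0, "twist": 0, "fingers": 0},
  ],
)

```text
time: 23.5
ee_pos: [0.4543, -0.0118, 0.0489]
tcp_rot: [98.3, 88.2, 8.3]
wrist_force: [-3.5, -0.1, 8.6]
opening: 0.0581
```

Lifting 200 mm.

>>> jog_arm(
  deltas=[
    {"x": 0, "y": 0, "z": 10, "twist": 0, "fingers": 0},
    {"x": 0, "y": 0, "z": 30, "twist": 0, "fingers": 0},
    {"x": 0, "y": 0, "z": 60, "twist": 0, "fingers": 0},
    {"x": 0, "y": 0, "z": 95, "twist": 0, "fingers": 0},
    {"x": 0, "y": 0, "z": 130, "twist": 0, "fingers": 0},
    {"x": 0, "y": 0, "z": 165, "twist": 0, "fingers": 0},
    {"x": 0, "y": 0, "z": 190, "twist": 0, "fingers": 0},
    {"x": 0, "y": 0, "z": 205, "twist": 0, "fingers": 0},
    {"x": 0, "y": 0, "z": 210, "twist": 0, "fingers": 0},
    {"x": 0, "y": 0, "z": 210, "twist": 0, "fingers": 0},
  ],
)

```text
time: 24.5
ee_pos: [0.4544, -0.0118, 0.2595]
tcp_rot: [98.1, 88.1, 8.1]
wrist_force: [0.7, 1.5, -5.0]
opening: 0.0577
```

>>> jog_arm(
  deltas=[
    {"x": 0, "y": 0, "z": 0, "twist": 0, "fingers": 0},
    {"x": 0, "y": 0, "z": 0, "twist": 0, "fingers": 0},
    {"x": 0, "y": 0, "z": 0, "twist": 0, "fingers": 0},
    {"x": 0, "y": 0, "z": 0, "twist": 0, "fingers": 0},
    {"x": 0, "y": 0, "z": 0, "twist": 0, "fingers": 0},
  ],
)

```text
time: 25.0
ee_pos: [0.4543, -0.0118, 0.2593]
tcp_rot: [98.1, 88.1, 8.2]
wrist_force: [0.2, -0.0, -2.7]
opening: 0.0579
```

Run:
```python
from h import *
F=[]
for i in range(4):
    d=viewer.camera('side'); F.append(bot.get_obs()['wrist_force'])
print(np.round(F,2)); o=bot.get_obs(); print(o['ee_pos'],o['opening'],np.round(o['qd'],2))
e=d['image'][60:340,180:460,::-1]; cv2.imwrite('pics/z13.png',cv2.resize(e,(600,600),interpolation=cv2.INTER_CUBIC))
```

```text
[[-0.03 -0.53 -3.65]
 [ 0.29  0.57 -2.29]
 [-0.7  -0.24 -2.38]
 [-0.69 -1.08 -2.94]]
[ 0.45443919 -0.01184421  0.2594875 ] 0.05803539981708287 [-0.07 -0.03  0.05 -0.12 -0.05 -0.01]
```

View pics/z13.png

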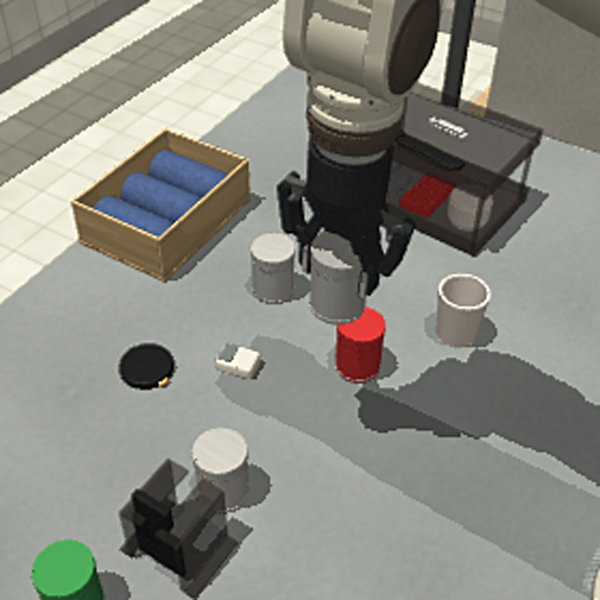

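Run:
```python
from h import *
F=[]
for i in range(12):
    viewer.camera('top'); F.append(bot.get_obs()['wrist_force'])
print(np.mean(F,0)); print(bot.get_obs()['ee_pos'],bot.get_obs()['opening'])
ticket.job_done()
```

```text
[-0.03418728  0.18332154 -3.44983827]
[ 0.45443628 -0.01182353  0.25948298] 0.05780234621172219
the job is handed in; nothing more can be done
```

I pushed the ejector slide home, weighed all three tins, and handed the job in holding the heaviest one.

- **Ejector:** I pushed until it hit its hard stop, where the wrist force jumped from 5 N to about 20 N. The tin came fully out, and the slide later sprang back to rest.
- **Weights:** I lifted each tin about 5 cm. The ejected one is about 0.10 kg, the far one about 0.19 kg and the middle one about 0.34 kg.
- **Lighter tins:** both are set back upright on the shelf within about 1 mm of where I picked them up. The pictures I viewed showed no bystander or coloured look-alike touched or moved.
- **Final hold:** the middle tin is held still, its underside about 21 cm above the shelf, with the fingers at 57.8 mm. The last average was 3.45 N (0.35 kg).

**Checks that were less clean:**
- The wrist force is noisy. Four readings after the final lift averaged 2.8 N before the longer 12-reading average gave 3.45 N. Either value still makes this the heaviest tin.
- The tool picked up a tilt of about 1.9° over the grasps, so the held tin is upright to about 2°.
- One move call was refused for missing keys, and nothing moved.

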